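Turn the honey-jar carousel and restock its empty bay

TASK

Turn the jar carousel until its one empty bay squarely faces the wooden ledge. Then slide the jar on the ledge into that bay, without lifting it, until it is fully home against the hub, and leave the bay facing the ledge. Keep every jar upright and in its place, and leave the other things on the counter alone.

Things in the scene. Friction and masses are not known exactly. Their poses are not given: they have to be found in the camera images.
- stand: Fixed stand. Origin on the counter, on the carousel's upright axis; its -x axis is 'front', from the axis along the middle of the wooden ledge (roughly towards the robot). Ledge: 130 mm wide, top 25 mm above the counter, from 152 to 272 mm in front of the axis, low steel side rails (inner faces 118 mm apart, 9 mm high), ends open.
- turntable: Wooden turntable on the stand; origin on the same axis, 12.5 mm above the counter. Disc 150 mm radius, top 24.5 mm above the counter, level with the ledge; hub 55 mm radius, 45 mm above the disc. Seven equal bays (51.4 deg) between radial dividers 5 mm thick, 25 mm high. The empty bay lies along its own -x axis. It turns both ways without stops and stays where it is left.
- hub_top (a point): Centre of the hub's flat top, 69.5 mm above the counter. On the rim around it, at the outer ends of the dividers, stand seven upright steel turning posts: 12 mm diameter, 42 mm high above the disc, centred 142 mm from the axis, 51.4 deg apart; the nearest two stand 25.7 deg either side of the empty bay's middle. Pushing a post sideways along the rim takes 1 to 2 N.
- bay_home (a point): Point on the disc top in the middle of the empty bay (midway between its dividers), 84 mm from the axis, over which the jar's axis stands when the jar is fully in, against the hub.
- jar_mid (a point): Centre (half-way up) of the loose jar that stands on the ledge: round jar with dark lid, 58 mm diameter, 62 mm high, about 0.2 kg, z up. It tips over if pushed near its top; pushed within about 20 mm of its foot it slides upright.
- spare_jar_mid (a point): Centre of a like jar standing on the counter beside the ledge; not part of the job.
- card_stand: Small price-card stand on the counter beside the ledge, foot 40 x 60 mm, 61 mm high; origin under its foot; not part of the job.
- card_reader: Black card reader lying on the counter, 150 x 75 x 30 mm; origin under it; not part of the job.
- spoon_cup: White cup, 70 mm wide, 80 mm high; origin under it; not part of the job.
- gift_box: Cardboard gift box with lid, 114 x 94 x 60 mm; origin under it; not part of the job.
- shelf_jar1_mid (a point): Centre of a jar standing loose in one of the six filled bays against the hub, 58 mm diameter, 62 mm high.
- shelf_jar2_mid (a point): Centre of a jar standing loose in one of the six filled bays against the hub, 58 mm diameter, 55 mm high.
- shelf_jar3_mid (a point): Centre of a jar standing loose in one of the six filled bays against the hub, 58 mm diameter, 62 mm high.
- shelf_jar4_mid (a point): Centre of a jar standing loose in one of the six filled bays against the hub, 58 mm diameter, 58 mm high.
- shelf_jar5_mid (a point): Centre of a jar standing loose in one of the six filled bays against the hub, 58 mm diameter, 62 mm high.
- shelf_jar6_mid (a point): Centre of a jar standing loose in one of the six filled bays against the hub, 58 mm diameter, 55 mm high.

How it is judged:
On the way, in this order (a step that is already met when the one before it is completed fails the run):
1. the empty bay faces the ledge and the turntable is still, the jar still waiting on the ledge (x of bay_home in the frame of stand below 0 m and y of bay_home in the frame of stand between -0.0095 and 0.0095 m and angular speed of turntable below 0.05 rad/s and horizontal distance between jar_mid and stand above 0.175 m), for 0.2 s.
2. the jar has been slid into the empty bay, home against the hub (horizontal distance between jar_mid and bay_home below 0.01 m), for 0.2 s.
At the end, for the whole second after the job is handed in: The empty bay faces front, its home point within 9.5 mm (6.5 deg) of the ledge's middle line, the turntable still; the jar stands upright on the disc within 10 mm of its home point against the hub; the other six jars stand in their bays, centres within 105 mm of the axis (x of bay_home in the frame of stand below 0 m and y of bay_home in the frame of stand between -0.0095 and 0.0095 m and angular speed of turntable below 0.05 rad/s and horizontal distance between jar_mid and bay_home below 0.01 m and angle between jar_mid's own z axis and vertical below 0.1 rad and height (world z) of jar_mid below 0.062 m and horizontal distance between each of shelf_jar1_mid, shelf_jar2_mid, shelf_jar3_mid, shelf_jar4_mid, shelf_jar5_mid, shelf_jar6_mid and turntable below 0.105 m); the robot touches nothing.
It fails at once if a jar is tipped (more than 0.4 rad) (angle between any of jar_mid, spare_jar_mid, shelf_jar1_mid, shelf_jar2_mid, shelf_jar3_mid, shelf_jar4_mid, shelf_jar5_mid, shelf_jar6_mid's own z axis and vertical above 0.4 rad).
It fails at once if the jar is lifted more than 20 mm off the ledge (height (world z) of jar_mid above 0.076 m).
It fails at once if a bystander on the counter is moved more than 30 mm (distance of any of spare_jar_mid, card_stand, card_reader, spoon_cup, gift_box from where it was at the start of the episode above 0.03 m).
It also fails if it takes over 72 s, if anything falls off the work surface, if the arm or the gripper's body presses on something with over 40 N, if the wrist force passes 120 N, or if a joint passes its speed limit or range.

ROBOT

A 6-joint arm with a two-finger parallel gripper is mounted at the origin on the work surface. World frame = base frame: x ahead of the robot, y to its left, z up, the work surface at z = 0. Lengths are in m, angles in rad, forces in N, time in s.
With the tool pointing down it reaches from about 0.4 to 0.925 m from the base axis. Payload 12.5 kg.
Tool frame: the origin (TCP) lies at the very end of the fingers, on their centre line; the grasp point (between the pads) lies 19 mm behind it; z points along the fingers, y is the line along which they close (so a half turn about z gives the same grasp; the last joint's range is limited). The gripper opens to 95 mm and grips with 3 to 60 N. Pads are 20 mm wide; open, the fingers measure 119 mm over their backs; the gripper's body (75 mm by 180 mm) begins 59 mm behind the grasp point.
Start: joints at [1.126, 0.491, 1.559, -0, 1.092, -0.106], TCP at [0.208, 0.589, 0.215] pointing down, gripper open.
Joint ranges: [-3.1, 3.1], [-0.84, 2.19], [0.05, 2.79], [-1.13, 4.28], [0.06, 2.93], [-2.69, 2.69]. Speed limits (rad/s): [2.22, 2.22, 2.79, 3.14, 3.14, 3.14].

INTERFACE

Orientations are given as a rotation vector (axis times angle).
In Python, from workcell import robot, capture, workorder gives the robot as it stands.
- The arm moves only by the shell command python3 -m pendant 'ROWS' [FORCE]. ROWS is a JSON object of lists of equal length, an entry for each row: "linear": the shift along the tool's x, y, z in cm, a list of three; "rot": the turn, a rotation vector about the tool's x, y, z in degrees, a list of three; "jaw": the opening, from -1 (shut) to 1 (fully open). In form: {"linear": [[tx, ty, tz], ...], "rot": [[wx, wy, wz], ...], "jaw": [jaw, ...]}. A call has 1 to 20 rows; each row is the pose to reach, as a shift and turn from the pose commanded when the call began, along the tool's axes at that moment; what a row does not reach only later rows make up. A row lasts 1/10 s, in which the tool goes at most 50 mm and 8.59 degrees, less where a joint would pass 70% of its speed; a pose out of reach is approached as far as the arm can. A call with a gripper value outside its range is refused whole. The fingers move at their own pace and stop on an object; FORCE is the grip in N (left out, the last holds). Time passes only in rows, so rows that repeat a pose let the fingers close. It gives the time, the measured TCP pose, the force, the opening and the grip force at its end, in the units of the state.
- robot.state(): the state, without advancing time (a new reading comes with each control period).
- capture(name): name is "scene" or "top" or "wrist"; returns a dict with "img" (420x560x3 uint8, red, green, blue), "mtx" (3x3 intrinsics, pixels), "extrinsics" (4x4, takes a point from camera to world coordinates). Camera axes: x right, y down, z forward; pixel columns grow to the right and rows downward; lengths in m; the calibration is good to about 2 mm. A picture is of the moment at which its call begins. There is no depth.
- workorder.finish_job(): hands the job in; it is judged then, once.
The state is a dict: "time": time; "q": joint angles; "dq": joint speeds; "joint_efforts": joint torques, N m; "ee_pos": TCP position; "tool_rot": TCP orientation; "wrist_force": force on the tool from outside, world axes, zero at the start; "ft_torque": the same for the moment, N m; "finger_gap": finger opening in m; "grip_force": force on a finger pad.
Only numpy, scipy, OpenCV 4.12 (cv2) and the standard library are available. Lean on these libraries where they do the work, as an engineer would, in place of code of your own. Each camera call takes 0.05 s, during which the arm holds its last target. There are 200 camera calls.

## Working session

There is one attempt and no reset: what is moved stays moved. The work goes in short steps, Python scripts to look and compute and a shell command to move; the robot and the scene stay as the last step left them, time stands still between calls to the robot, and variables do not carry over. Pictures are saved under pics/ and viewed, at most 10 in all, crops included, and the job is handed in when it is done.

```bash
mkdir -p pics; cat > h.py <<'E'
import numpy as np, cv2
from workcell import robot, capture, workorder
def snap(cam,name):
    c=capture(cam); cv2.imwrite(f'pics/{name}.png',c['img'][:,:,::-1]); np.savez(f'pics/{name}.npz',**c); return c
def px2w(c,uv,z):
    K,E=c['mtx'],c['extrinsics']; d=E[:3,:3]@np.linalg.solve(K,[uv[0],uv[1],1]); o=E[:3,3]
    return o+d*(z-o[2])/d[2]
def w2px(c,p):
    E=np.linalg.inv(c['extrinsics']); q=c['mtx']@(E[:3,:3]@np.array(p)+E[:3,3]); return q[:2]/q[2]
E
python3 - <<'E'
from h import *
for n in('scene','top'):
    c=snap(n,n+'0'); print(n,c['extrinsics'].round(3).tolist())
print(robot.state())
E
```

```text
scene [[0.757, 0.401, -0.515, 1.244], [0.653, -0.485, 0.582, -0.744], [-0.016, -0.777, -0.629, 0.846], [0.0, 0.0, 0.0, 1.0]]
top [[-0.027, -0.998, 0.054, 0.526], [-1.0, 0.026, -0.004, -0.007], [0.002, -0.054, -0.999, 1.115], [0.0, 0.0, 0.0, 1.0]]
{'time': 0.1, 'q': array([ 1.12641018e+00,  4.91497048e-01,  1.55936217e+00,  6.92055373e-06,
        1.09172710e+00, -1.05585512e-01]), 'dq': array([ 0.00082226, -0.00164068, -0.00404578, -0.00083793,  0.00067129,
        0.00057105]), 'joint_efforts': array([ 2.45849711e-03, -6.13631558e+01, -2.58606040e+01,  6.93274196e-02,
        4.70207131e-02, -1.16990850e-04]), 'ee_pos': array([0.20760073, 0.58929269, 0.21413065]), 'tool_rot': array([-5.29603531e-01, -3.09635106e+00,  1.49945620e-03]), 'wrist_force': array([ 0.28452025, -0.1884752 ,  0.65269742]), 'ft_torque': array([-0.05416669,  0.00598084, -0.00451043]), 'grip_force': 0.0, 'finger_gap': 0.0949058590345843}
```

View pics/top0.png

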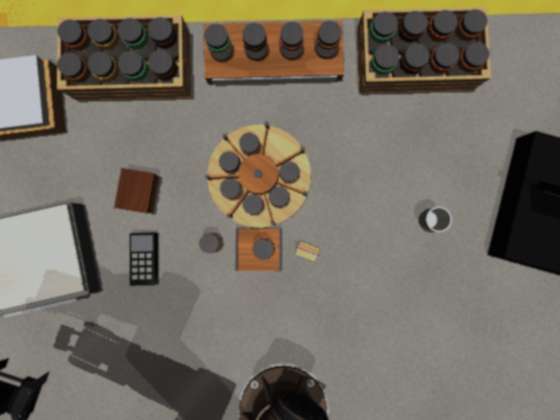

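View pics/scene0.png

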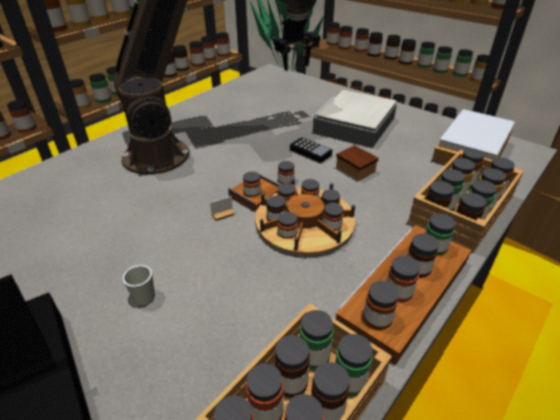

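The top view shows the hub at about (259,174), the ledge below it at (259,250) with the loose jar at (263,248). The empty bay is at the upper right, near (282,148). I'll enlarge it to measure.

```bash
python3 - <<'E'
from h import *
c=dict(np.load('pics/top0.npz'))
im=c['img'][115:285,195:330]
cv2.imwrite('pics/crop0.png',cv2.resize(im,None,fx=3.5,fy=3.5,interpolation=cv2.INTER_CUBIC)[:,:,::-1])
for n,uv,z in [('hub',(258.5,174),.0695),('ledgeTL',(237,228),.025),('TR',(281.5,228),.025),('BL',(237,271),.025),('BR',(281,271),.025),('jar',(263,248),.087),('card',(308,250),.03),('spare',(210,242),.062)]: print(n,px2w(c,uv,z).round(4))
E
```

```text
hub [0.6651 0.0482 0.0695]
ledgeTL [0.5176 0.1155 0.025 ]
TR [ 0.5142 -0.0115  0.025 ]
BL [0.3958 0.118  0.025 ]
BR [ 0.3924 -0.0068  0.025 ]
jar [0.4626 0.0398 0.087 ]
card [ 0.45   -0.0849  0.03  ]
spare [0.4814 0.1864 0.062 ]
```

View pics/crop0.png

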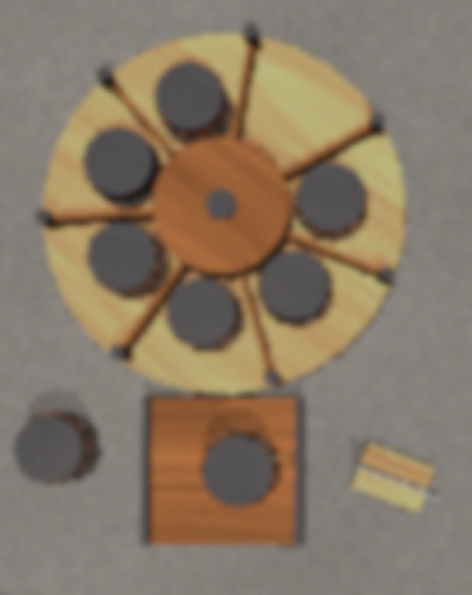

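The crop shows seven post tops clearly, the empty bay between posts (252,33) and (377,120), the ledge at x 148–299, y 396–544, and the jar lid at (239,470).

```bash
python3 - <<'E'
from h import *
from scipy.optimize import least_squares
c=dict(np.load('pics/top0.npz'))
f=lambda u,v,z: px2w(c,((u+.5)/3.5-.5+195,(v+.5)/3.5-.5+115),z)
P=np.array([f(*p,.0665) for p in [(252,33),(377,120),(389,275),(274,378),(121,351),(44,217),(105,75)]])
k=np.arange(7)
def model(x): a=x[2]-k*2*np.pi/7; return np.c_[x[0]+.142*np.cos(a),x[1]+.142*np.sin(a)]
r=least_squares(lambda x:(model(x)-P[:,:2]).ravel(),[.665,.048,0.])
print('axis',r.x[:2],'post0 ang deg',np.degrees(r.x[2]),'resid mm',(r.fun*1e3).round(1))
print('hubtop',f(222,206,.0695))
L=np.array([f(*p,.025) for p in [(148,396),(299,396),(299,544),(146,544)]]); print(L.round(4))
m1=(L[0]+L[1])/2;m2=(L[2]+L[3])/2; print('ledge mids',m1,m2)
d1=m2[:2]-r.x[:2]; d2=L.mean(0)[:2]-r.x[:2]
print('front dir deg',np.degrees(np.arctan2(d1[1],d1[0])),np.degrees(np.arctan2(d2[1],d2[0])),'dist',np.linalg.norm(d2))
print('rail dir',np.degrees(np.arctan2(*(L[3]-L[0])[1::-1])),np.degrees(np.arctan2(*(L[2]-L[1])[1::-1])))
print('empty bay ang',np.degrees(r.x[2])-180/7)
print('jar',f(239,470,.087),'spare',f(50,448,.062),'card',f(395,475,.03))
print(np.c_[model(r.x),np.degrees(r.x[2])-k*360/7].round(3))
E
```

```text
axis [0.66658452 0.04855143] post0 ang deg -10.854885092159263 resid mm [ 1.2 -0.5  0.3 -2.   0.8 -0.5 -0.6  0.3 -1.8  1.6 -0.2  0.2  0.4  0.9]
hubtop [0.66649018 0.04930448 0.0695    ]
[[ 0.5182  0.1157  0.025 ]
 [ 0.5149 -0.0074  0.025 ]
 [ 0.3951 -0.0043  0.025 ]
 [ 0.3984  0.1198  0.025 ]]
ledge mids [0.51653778 0.05413793 0.025     ] [0.3967781  0.05776283 0.025     ]
front dir deg 178.04463627801553 177.98142096866187 dist 0.21005692327334832
rail dir 178.0543525115002 178.47818368231535
empty bay ang -36.56917080644498
jar [0.4601023  0.04009033 0.087     ] spare [0.47969643 0.18940386 0.062     ] card [ 0.44903423 -0.08347756  0.03      ]
[[ 8.06000e-01  2.20000e-02 -1.08550e+01]
 [ 7.33000e-01 -7.70000e-02 -6.22830e+01]
 [ 6.09000e-01 -8.10000e-02 -1.13712e+02]
 [ 5.29000e-01  1.20000e-02 -1.65141e+02]
 [ 5.53000e-01  1.33000e-01 -2.16569e+02]
 [ 6.62000e-01  1.90000e-01 -2.67998e+02]
 [ 7.74000e-01  1.41000e-01 -3.19426e+02]]
```

```bash
cat >> h.py <<'E'
from scipy.spatial.transform import Rotation as R
def rel(p,yang):
    """target TCP, pointing down, tool y at world angle yang(deg) -> linear cm, rot deg in current tool frame"""
    s=robot.state(); R0=R.from_rotvec(s['tool_rot']); y=np.radians(yang)
    ty=np.array([np.cos(y),np.sin(y),0]); tz=np.array([0,0,-1.]); T=R.from_matrix(np.c_[np.cross(ty,tz),ty,tz])
    return (R0.inv().apply(np.array(p)-s['ee_pos'])*100).round(2).tolist(), np.degrees((R0.inv()*T).as_rotvec()).round(2).tolist()
E
python3 - <<'E'
from h import *
print(rel((.806,.022,.17),79.1))
for k in range(1,15):
    t=np.radians(3.5*k); print([round(14.2*(1-np.cos(t)),2),round(-14.2*np.sin(t),2)],3.5*k)
E
```

```text
([-75.29, -33.61, 4.44], [-0.06, -0.01, -8.51])
[np.float64(0.03), np.float64(-0.87)] 3.5
[np.float64(0.11), np.float64(-1.73)] 7.0
[np.float64(0.24), np.float64(-2.59)] 10.5
[np.float64(0.42), np.float64(-3.44)] 14.0
[np.float64(0.66), np.float64(-4.27)] 17.5
[np.float64(0.94), np.float64(-5.09)] 21.0
[np.float64(1.28), np.float64(-5.89)] 24.5
[np.float64(1.66), np.float64(-6.67)] 28.0
[np.float64(2.09), np.float64(-7.42)] 31.5
[np.float64(2.57), np.float64(-8.14)] 35.0
[np.float64(3.09), np.float64(-8.84)] 38.5
[np.float64(3.65), np.float64(-9.5)] 42.0
[np.float64(4.25), np.float64(-10.13)] 45.5
[np.float64(4.88), np.float64(-10.72)] 49.0
```

```bash
python3 -m pendant '{"linear":[[-4,-2,0.2],[-8,-3.6,0.5],[-12,-5.4,0.7],[-16,-7.1,1],[-20,-8.9,1.2],[-24,-10.7,1.4],[-28,-12.5,1.6],[-32,-14.3,1.9],[-36,-16.1,2.1],[-40,-17.9,2.4],[-44,-19.6,2.6],[-48,-21.4,2.8],[-52,-23.2,3.1],[-56,-25,3.3],[-60,-26.8,3.5],[-64,-28.6,3.8],[-68,-30.4,4],[-72,-32.1,4.2],[-75.3,-33.6,4.4],[-75.3,-33.6,4.4]],"rot":[[0,0,-0.5],[0,0,-1],[0,0,-1.5],[0,0,-2],[0,0,-2.5],[0,0,-3],[0,0,-3.5],[0,0,-4],[0,0,-4.5],[0,0,-5],[0,0,-5.5],[0,0,-6],[0,0,-6.5],[0,0,-7],[0,0,-7.5],[0,0,-8],[0,0,-8.5],[0,0,-8.5],[0,0,-8.5],[0,0,-8.5]],"jaw":[-0.4,-0.4,-0.4,-0.4,-0.4,-0.4,-0.4,-0.4,-0.4,-0.4,-0.4,-0.4,-0.4,-0.4,-0.4,-0.4,-0.4,-0.4,-0.4,-0.4]}' 5
python3 - <<'E'
from h import *
print(robot.state()['ee_pos'],robot.state()['finger_gap'],rel((.806,.022,.17),79.1))
c=snap('wrist','w1'); print(w2px(c,(.806,.022,.0665)),w2px(c,robot.state()['ee_pos']))
E
```

```text
time: 2.1
ee_pos: [0.8079, 0.0182, 0.1683]
tool_rot: [-0.304, -3.126, 0.001]
wrist_force: [-0.2, -0.0, -0.8]
finger_gap: 0.0284
grip_force: 0.0
[0.8079067  0.0182177  0.16834265] 0.02843914720888351 ([0.26, 0.33, -0.17], [-0.04, -0.07, -0.22])
[286.55780293 210.39234951] [285.8312428  261.02088016]
```

View pics/w1.png

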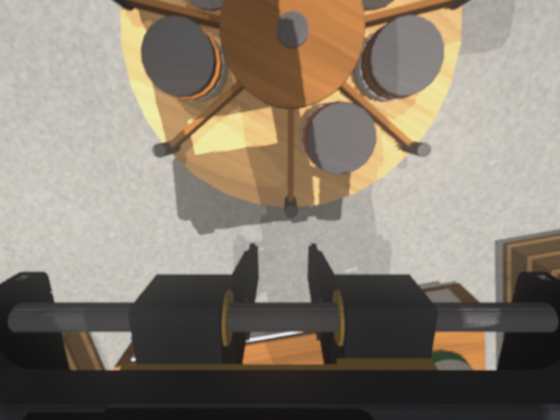

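The wrist view shows the chosen post's top at (291,206), and the hub knob at (292,30). My estimate predicted (286.6,210.4), so the error is only millimetres.

```bash
python3 - <<'E'
from h import *
c=dict(np.load('pics/w1.npz'))
p=px2w(c,(291,206),.0665); h=px2w(c,(292,30),.0695); print('post',p,'hub',h,np.linalg.norm((p-h)[:2]),np.degrees(np.arctan2(*(p-h)[1::-1])))
print(rel((.8065,.0215,.052),79.1), rel((p[0],p[1],.052),79.1))
E
```

```text
post [0.80281496 0.02657719 0.0665    ] hub [0.66820393 0.05261769 0.0695    ] 0.1371066642366261 -10.948627255939341
([0.02, 0.11, 11.67], [-0.01, -0.11, -0.15]) ([0.48, 0.54, 11.67], [-0.01, -0.11, -0.15])
```

```bash
python3 -m pendant '{"linear":[[0.1,0.3,3],[0.2,0.3,6],[0.2,0.3,9],[0.2,0.3,11],[0.2,0.3,11.6],[0.2,0.3,11.6],[0.2,0.3,11.6],[0.2,0.3,11.6],[0.2,0.3,11.6]],"rot":[[0,0,0],[0,0,0],[0,0,0],[0,0,0],[0,0,0],[0,0,0],[0,0,0],[0,0,0],[0,0,0]],"jaw":[-0.4,-0.4,-0.4,-0.4,-0.4,-0.65,-0.65,-0.65,-0.65]}' 5
```

```text
time: 3.05
ee_pos: [0.8052, 0.0257, 0.0559]
tool_rot: [0.298, 3.126, 0.0]
wrist_force: [0.1, -0.5, -0.3]
finger_gap: 0.0167
grip_force: 0.0
```

```bash
python3 -m pendant '{"linear":[[0.03,-0.87,0.3],[0.11,-1.73,0.5],[0.24,-2.59,0.5],[0.42,-3.44,0.5],[0.66,-4.27,0.5],[0.94,-5.09,0.5],[1.28,-5.89,0.5],[1.66,-6.67,0.5],[2.09,-7.42,0.5],[2.57,-8.14,0.5],[3.09,-8.84,0.5],[3.65,-9.5,0.5],[4.25,-10.13,0.5],[4.88,-10.72,0.5],[4.88,-10.72,0.5]],"rot":[[0,0,3.5],[0,0,7],[0,0,10.5],[0,0,14],[0,0,17.5],[0,0,21],[0,0,24.5],[0,0,28],[0,0,31.5],[0,0,35],[0,0,38.5],[0,0,42],[0,0,45.5],[0,0,49],[0,0,49]],"jaw":[-0.65,-0.65,-0.65,-0.65,-0.65,-0.65,-0.65,-0.65,-0.65,-0.65,-0.65,-0.65,-0.65,-0.65,-0.65]}' 5
python3 - <<'E'
from h import *
s=robot.state(); d=s['ee_pos'][:2]-[.667,.049]; print(np.linalg.norm(d),np.degrees(np.arctan2(d[1],d[0])),s['wrist_force'])
snap('top','t2')
E
```

```text
time: 4.55
ee_pos: [0.7363, -0.0709, 0.0504]
tool_rot: [1.57, 2.72, 0.0]
wrist_force: [0.3, 0.2, -0.8]
finger_gap: 0.0163
grip_force: 0.0
0.13846943775075107 -59.95980312739639 [ 0.27884292  0.22896471 -0.78933237]
```

```bash
python3 -m pendant '{"linear":[[0.0,-0.87,0],[0,-1.73,0],[0.1,-2.59,0],[0.3,-3.44,0],[0.5,-4.27,0],[0.8,-5.09,0],[1.1,-5.89,0],[1.5,-6.67,0],[1.9,-7.42,0],[2.4,-8.14,0],[2.9,-8.84,0],[3.45,-9.5,0],[4.05,-10.13,0],[4.7,-10.72,0],[4.7,-10.72,0]],"rot":[[0,0,3.5],[0,0,7],[0,0,10.5],[0,0,14],[0,0,17.5],[0,0,21],[0,0,24.5],[0,0,28],[0,0,31.5],[0,0,35],[0,0,38.5],[0,0,42],[0,0,45.5],[0,0,49],[0,0,49]],"jaw":[-0.65,-0.65,-0.65,-0.65,-0.65,-0.65,-0.65,-0.65,-0.65,-0.65,-0.65,-0.65,-0.65,-0.65,-0.65]}' 5
python3 - <<'E'
from h import *
s=robot.state(); d=s['ee_pos'][:2]-[.667,.049]; print(np.linalg.norm(d),np.degrees(np.arctan2(d[1],d[0])),s['wrist_force'])
a=np.radians(178.1+180/7-0); print(np.degrees(a),rel((.667+.141*np.cos(a),.049+.141*np.sin(a),.0505),np.degrees(a)+90))
E
```

```text
time: 6.1
ee_pos: [0.6202, -0.083, 0.05]
tool_rot: [2.555, 1.828, 0.0]
wrist_force: [0.2, -0.1, 0.0]
finger_gap: 0.0164
grip_force: 0.0
0.14005980929271084 -109.52058740195376 [ 0.2418585  -0.05696544  0.01442444]
203.81428571428572 ([4.45, -10.2, -0.05], [0.0, -0.01, 47.34])
```

```bash
python3 -m pendant '{"linear":[[0.0,-0.87,0],[0.1,-1.73,0],[0.2,-2.59,0],[0.4,-3.44,0],[0.6,-4.27,0],[0.9,-5.09,0],[1.2,-5.89,0],[1.6,-6.67,0],[2.0,-7.42,0],[2.5,-8.14,0],[3,-8.84,0],[3.5,-9.4,0],[4.0,-9.85,0],[4.45,-10.2,0],[4.45,-10.2,0],[4.45,-10.2,0],[4.45,-10.2,0],[4.45,-10.2,0],[4.45,-10.2,0],[4.45,-10.2,0]],"rot":[[0,0,3.5],[0,0,7],[0,0,10.5],[0,0,14],[0,0,17.5],[0,0,21],[0,0,24.5],[0,0,28],[0,0,31.5],[0,0,35],[0,0,38.5],[0,0,42],[0,0,45],[0,0,47],[0,0,47],[0,0,47],[0,0,47],[0,0,47],[0,0,47],[0,0,47]],"jaw":[-0.65,-0.65,-0.65,-0.65,-0.65,-0.65,-0.65,-0.65,-0.65,-0.65,-0.65,-0.65,-0.65,-0.65,-0.65,-0.8,-0.8,-0.8,-0.8,-0.8]}' 4
python3 -m pendant '{"linear":[[0,0,0],[0,0,0],[0,0,0],[0,0,0],[0,0,-2],[0,0,-6],[0,0,-10],[0,0,-12],[0,0,-12],[0,0,-12]],"rot":[[0,0,0],[0,0,0],[0,0,0],[0,0,0],[0,0,0],[0,0,0],[0,0,0],[0,0,0],[0,0,0],[0,0,0]],"jaw":[-0.5,-0.5,-0.5,-0.5,-0.5,-0.5,-0.5,-0.5,-0.5,-0.5]}'
python3 - <<'E'
from h import *
s=robot.state(); d=s['ee_pos'][:2]-[.667,.049]; print(np.linalg.norm(d),np.degrees(np.arctan2(d[1],d[0])),s['wrist_force'])
c=snap('wrist','w3'); print(w2px(c,(.667,.049,.0695)))
E
```

```text
time: 8.1
ee_pos: [0.5388, -0.0084, 0.0498]
tool_rot: [3.072, 0.656, 0.002]
wrist_force: [3.4, 0.9, 0.2]
finger_gap: 0.0115
grip_force: 4.0
time: 9.1
ee_pos: [0.5379, -0.0082, 0.1694]
tool_rot: [-3.072, -0.656, -0.0]
wrist_force: [0.2, 0.1, -0.8]
finger_gap: 0.0236
grip_force: 0.0
0.14118735285104209 -156.07973434267964 [ 0.20860843  0.12782226 -0.75804251]
[283.79206511  31.48105646]
```

View pics/w3.png

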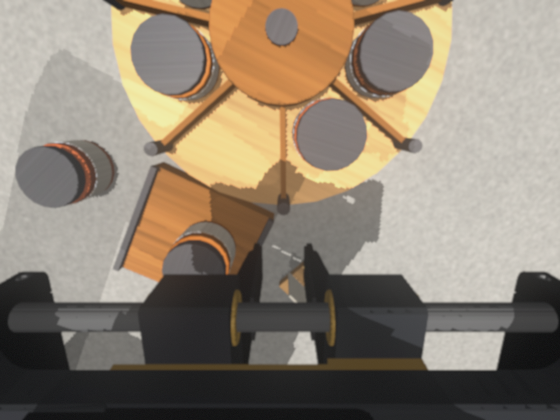

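The wrist view shows the empty bay between posts (157,149) and (283,204), facing the ledge, whose near-end corners are (157,166) and (272,214). The jar lid is at (197,265). Checking the alignment.

```bash
python3 - <<'E'
from h import *
c=dict(np.load('pics/w3.npz'))
A=px2w(c,(153,148),.0665);B=px2w(c,(283,203),.0665);h=px2w(c,(282,27),.0695)
C=px2w(c,(157,165),.027);D=px2w(c,(272,214),.027)
print('posts',A,B,'hub',h,'corners',C,D,'jar',px2w(c,(197,268),.087))
an=lambda d:np.degrees(np.arctan2(d[1],d[0]))%360
print('bay dir',an((A+B)/2-h),'chord normal',an(A-B)+90,'ledge dir',an((C+D)/2-h),'edge normal',an(C-D)+90,np.linalg.norm(C-D),np.linalg.norm(A-B))
print(rel((.460,.042,.17),-91.9),rel((.460,.042,.053),-91.9))
E
```

```text
posts [0.54355908 0.11336287 0.0665    ] [ 0.54459246 -0.00520969  0.0665    ] hub [0.66918547 0.05145025 0.0695    ] corners [0.51989384 0.1177427  0.027     ] [ 0.51998743 -0.00404896  0.027     ] jar [0.46630526 0.04102577 0.087     ]
bay dir 178.79740775099498 chord normal 180.49933087581354 ledge dir 177.92911456703104 edge normal 180.04403032265947 0.12179169902878467 0.11857706486294942
([-5.04, -7.76, -0.12], [-0.03, 0.08, 25.99]) ([-5.03, -7.75, 11.58], [-0.03, 0.08, 25.99])
```

```bash
python3 -m pendant '{"linear":[[-1,-1.5,0],[-2,-3,0],[-3,-4.6,0],[-4,-6.2,0],[-5,-7.7,0],[-5,-7.7,0],[-5,-7.7,0],[-5,-7.7,2],[-5,-7.7,5],[-5,-7.7,8],[-5,-7.7,10],[-5,-7.7,11],[-5,-7.7,11.3],[-5,-7.7,11.3],[-5,-7.7,11.3]],"rot":[[0,0,5],[0,0,10],[0,0,15],[0,0,20],[0,0,26],[0,0,26],[0,0,26],[0,0,26],[0,0,26],[0,0,26],[0,0,26],[0,0,26],[0,0,26],[0,0,26],[0,0,26]],"jaw":[0.8,0.8,0.8,0.8,0.8,0.8,0.8,0.8,0.8,0.8,0.8,0.8,0.8,0.8,0.8]}' 8
python3 - <<'E'
from h import *
s=robot.state();print(s['tool_rot'],s['wrist_force'])
for n in('scene',):
    c=capture(n); u,v=w2px(c,(.5,.04,.06)).astype(int); print(u,v)
    cv2.imwrite('pics/s4.png',cv2.resize(c['img'][v-55:v+55,u-70:u+110],None,fx=4,fy=4,interpolation=cv2.INTER_CUBIC)[:,:,::-1])
E
```

```text
time: 10.65
ee_pos: [0.4617, 0.0415, 0.0573]
tool_rot: [-3.141, 0.052, -0.002]
wrist_force: [0.9, -0.2, -0.5]
finger_gap: 0.0853
grip_force: 0.0
[-3.14111909e+00  5.18380406e-02 -2.08787879e-03] [ 0.94462678 -0.15201012 -0.48109573]
259 187
```

View pics/s4.png

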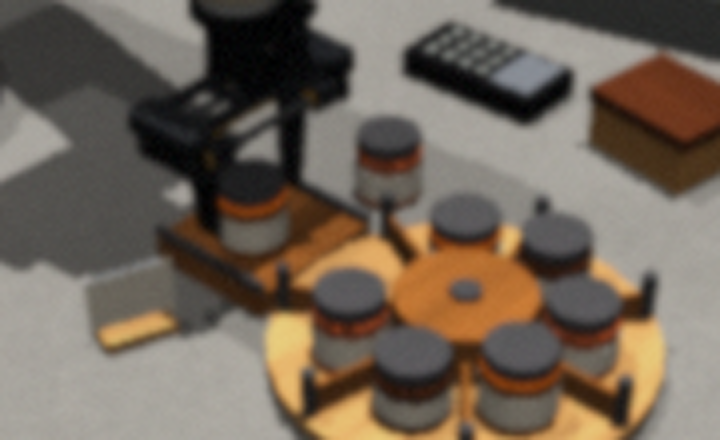

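The fingers straddle the jar on the ledge; the empty bay faces the ledge and all jars are upright. Closing gently.

```bash
python3 -m pendant '{"linear":[[0.2,0,0.2],[0.2,0,0.3],[0.2,0,0.3],[0.2,0,0.3],[0.2,0,0.3],[0.2,0,0.3],[0.2,0,0.3],[0.2,0,0.3]],"rot":[[0,0,0],[0,0,0],[0,0,0],[0,0,0],[0,0,0],[0,0,0],[0,0,0],[0,0,0]],"jaw":[0.8,0.1,0.1,0.1,0.1,0.1,0.1,0.1]}' 6
python3 - <<'E'
from h import *
for r in (.103,.084):
    a=np.radians(178.1); print(rel((.6675+r*np.cos(a),.0495+r*np.sin(a),.0543),-91.9))
E
```

```text
time: 11.5
ee_pos: [0.4632, 0.0416, 0.0537]
tool_rot: [-3.141, 0.052, -0.0]
wrist_force: [-0.2, 0.1, 1.2]
finger_gap: 0.0578
grip_force: 6.0
([10.09, -1.47, -0.06], [-0.01, -0.01, -0.01])
([11.99, -1.47, -0.06], [-0.01, -0.01, -0.01])
```

```bash
python3 -m pendant '{"linear":[[0.3,-0.5,0],[0.8,-1,0],[1.4,-1.4,0],[2.2,-1.5,0],[3,-1.5,0],[4,-1.5,0],[5,-1.5,0],[6,-1.5,0],[7,-1.5,0],[8,-1.5,0],[9,-1.5,0],[9.7,-1.5,0],[10,-1.5,0],[10,-1.5,0]],"rot":[[0,0,0],[0,0,0],[0,0,0],[0,0,0],[0,0,0],[0,0,0],[0,0,0],[0,0,0],[0,0,0],[0,0,0],[0,0,0],[0,0,0],[0,0,0],[0,0,0]],"jaw":[0.1,0.1,0.1,0.1,0.1,0.1,0.1,0.1,0.1,0.1,0.1,0.1,0.1,0.1]}' 6
python3 -m pendant '{"linear":[[0,0,0],[0,0,0],[0,0,0],[0,0,0],[0,0,-2],[0,0,-5],[-2,0,-8],[-5,0,-9],[-7.5,0,-9],[-7.5,0,-9],[-7.5,0,-9],[-7.5,0,-9]],"rot":[[0,0,0],[0,0,0],[0,0,0],[0,0,0],[0,0,0],[0,0,0],[0,0,0],[0,0,0],[0,0,0],[0,0,0],[0,0,0],[0,0,0]],"jaw":[0.4,0.4,0.4,0.4,0.4,0.4,0.4,-0.6,-0.6,-0.6,-0.6,-0.6]}'
python3 - <<'E'
from h import *
c=snap('wrist','w5'); s=robot.state()
for r,z in((.103,.0865),(.084,.0865),(.0,.0695)):
    a=np.radians(178.1); print(w2px(c,(.6675+r*np.cos(a),.0495+r*np.sin(a),z)))
E
```

```text
time: 12.9
ee_pos: [0.5641, 0.0532, 0.0535]
tool_rot: [-3.141, 0.052, -0.001]
wrist_force: [1.6, 0.2, -1.1]
finger_gap: 0.0577
grip_force: 6.0
time: 14.1
ee_pos: [0.4895, 0.0556, 0.1436]
tool_rot: [-3.141, 0.052, -0.001]
wrist_force: [-0.4, 0.4, 0.6]
finger_gap: 0.0321
grip_force: 0.0
[283.0283936  123.83308221]
[283.04594968  94.17755422]
[283.09284943 -43.23570962]
```

View pics/w5.png

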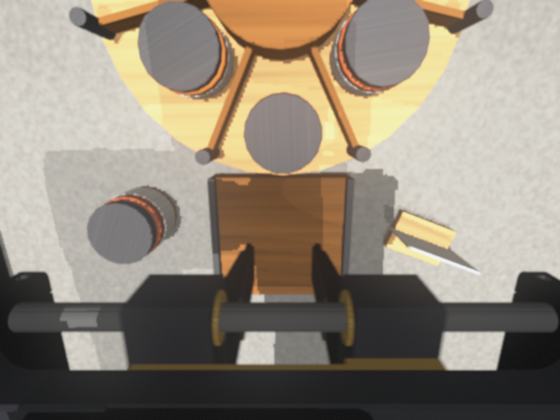

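The jar is in the bay mouth at (283,133), centred between the posts at (206,155) and (362,154) and in line with the ledge. About 25 mm remains, so I'll push it low from behind.

```bash
python3 -m pendant '{"linear":[[0,0,3],[0,0,6],[0,0,9],[0,0,10.6],[0,0,11.1],[0,0,11.1],[0.8,0,11.1],[1.6,0,11.1],[2.2,0,11.1],[2.6,0,11.1],[3,0,11.1],[3.4,0,11.1],[3.8,0,11.1],[4.2,0,11.1],[4.5,0,11.1],[4.8,0,11.1],[5,0,11.1],[5.2,0,11.1],[5.3,0,11.1],[5.3,0,11.1]],"rot":[[0,0,0],[0,0,0],[0,0,0],[0,0,0],[0,0,0],[0,0,0],[0,0,0],[0,0,0],[0,0,0],[0,0,0],[0,0,0],[0,0,0],[0,0,0],[0,0,0],[0,0,0],[0,0,0],[0,0,0],[0,0,0],[0,0,0],[0,0,0]],"jaw":[-0.6,-0.6,-0.6,-0.6,-0.6,-0.6,-0.6,-0.6,-0.6,-0.6,-0.6,-0.6,-0.6,-0.6,-0.6,-0.6,-0.6,-0.6,-0.6,-0.6]}'
python3 -m pendant '{"linear":[[0.1,0,0],[0.1,0,0]],"rot":[[0,0,0],[0,0,0]],"jaw":[-0.6,-0.6]}'
python3 -m pendant '{"linear":[[0.1,0,0],[0.1,0,0]],"rot":[[0,0,0],[0,0,0]],"jaw":[-0.6,-0.6]}'
```

```text
time: 16.15
ee_pos: [0.5419, 0.0539, 0.0326]
tool_rot: [-3.141, 0.052, -0.001]
wrist_force: [-1.1, 1.0, 0.6]
finger_gap: 0.0192
grip_force: 0.6
time: 16.35
ee_pos: [0.5427, 0.0539, 0.0326]
tool_rot: [-3.141, 0.052, -0.0]
wrist_force: [-1.5, 0.3, 1.6]
finger_gap: 0.0191
grip_force: 0.9
time: 16.55
ee_pos: [0.5437, 0.0539, 0.0326]
tool_rot: [-3.141, 0.052, -0.0]
wrist_force: [-1.5, 0.3, 1.2]
finger_gap: 0.019
grip_force: 0.8
```

Still sliding at about 1.5 N. I'll continue in small steps until the hub resists.

```bash
python3 -m pendant '{"linear":[[0.1,0,0],[0.2,0,0],[0.2,0,0]],"rot":[[0,0,0],[0,0,0],[0,0,0]],"jaw":[-0.6,-0.6,-0.6]}'
python3 -m pendant '{"linear":[[0.1,0,0],[0.1,0,0]],"rot":[[0,0,0],[0,0,0]],"jaw":[-0.6,-0.6]}'
python3 - <<'E'
from h import *
c=snap('wrist','w6')
E
```

```text
time: 16.85
ee_pos: [0.5459, 0.0538, 0.0326]
tool_rot: [-3.141, 0.052, -0.001]
wrist_force: [-1.2, 0.0, 0.0]
finger_gap: 0.0193
grip_force: 0.6
time: 17.05
ee_pos: [0.5468, 0.0538, 0.0326]
tool_rot: [-3.141, 0.052, -0.0]
wrist_force: [-1.0, 0.6, 0.9]
finger_gap: 0.019
grip_force: 0.8
```

View pics/w6.png

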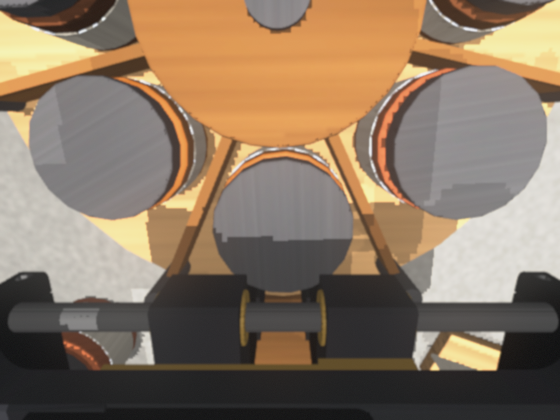

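The jar (lid at (283,222)) is centred between the dividers and nearly against the hub. I'll keep stepping.

```bash
for i in 1; do python3 -m pendant '{"linear":[[0.1,0,0],[0.1,0,0]],"rot":[[0,0,0],[0,0,0]],"jaw":[-0.6,-0.6]}'; done
python3 -m pendant '{"linear":[[0.1,0,0],[0.1,0,0]],"rot":[[0,0,0],[0,0,0]],"jaw":[-0.6,-0.6]}'
python3 -m pendant '{"linear":[[0.1,0,0],[0.1,0,0]],"rot":[[0,0,0],[0,0,0]],"jaw":[-0.6,-0.6]}'
```

```text
time: 17.3
ee_pos: [0.5474, 0.0538, 0.0326]
tool_rot: [-3.141, 0.052, 0.001]
wrist_force: [-3.9, 0.7, 1.7]
finger_gap: 0.019
grip_force: 1.8
time: 17.5
ee_pos: [0.5474, 0.0538, 0.0325]
tool_rot: [-3.141, 0.052, 0.004]
wrist_force: [-6.9, -0.7, 5.3]
finger_gap: 0.0189
grip_force: 3.9
time: 17.7
ee_pos: [0.5475, 0.0538, 0.0325]
tool_rot: [-3.141, 0.052, 0.007]
wrist_force: [-12.7, -0.2, 8.5]
finger_gap: 0.0188
grip_force: 6.0
```

Home against the hub: the force rises while the tool no longer moves. Retreating and checking.

```bash
python3 -m pendant '{"linear":[[-0.3,0,0],[-1,0,0],[-2.5,0,0],[-4,0,-1],[-5,0,-4],[-5.5,0,-8],[-5.5,0,-12],[-5.5,0,-12],[-5.5,0,-12],[-5.5,0,-12]],"rot":[[0,0,0],[0,0,0],[0,0,0],[0,0,0],[0,0,0],[0,0,0],[0,0,0],[0,0,0],[0,0,0],[0,0,0]],"jaw":[-0.6,-0.6,-0.6,-0.6,-0.6,-0.6,-0.6,-0.6,-0.6,-0.6]}'
python3 - <<'E'
from h import *
c=snap('wrist','w7')
for r,z in((.084,.0865),):
    a=np.radians(178.1); print(w2px(c,(.6675+r*np.cos(a),.0495+r*np.sin(a),z)))
E
```

```text
time: 18.7
ee_pos: [0.4942, 0.0555, 0.1517]
tool_rot: [-3.141, 0.052, 0.002]
wrist_force: [-0.6, 0.9, -0.7]
finger_gap: 0.0191
grip_force: 0.0
[283.03138013 102.00954506]
```

View pics/w7.png

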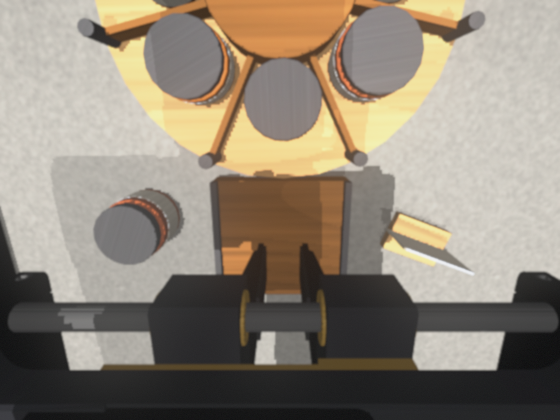

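The jar is home at (283,99), against the hub. The bay posts at (208,160) and (359,158) have their midpoint at 283.5, in line with the ledge's middle at 282. The arm is clear of everything, so I'm handing in.

```bash
python3 -c "
from workcell import workorder
print(workorder.finish_job())"
```

```text
the job is handed in; nothing more can be done
None
```

The job is handed in, though no verdict came back: the jar was slid upright along the ledge into the empty bay until the hub stopped it, the bay faces the ledge to within about 1–2 degrees, and I saw nothing else on the counter move.

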